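Push the kit box home in its rack lane

TASK

Push the box with the blue lid along the table into the free lane of the rack (the one with the green patch at its end) and all the way home against the end stop, lengthwise. Only push it with the fingers: do not grip, lift or tip it, let neither the box nor the robot touch the guide rails, and leave everything else standing where it is. Finish with the box at rest and the robot clear of everything.

Things in the scene. Friction and masses are not known exactly. Their poses are not given: they have to be found in the camera images.
- kit_box: the box to push: closed white plastic storage box with a BLUE lid and flat upright sides, 120 mm long (its x), 96 mm wide (its y), 70 mm tall, 0.27 to 0.68 kg, friction coefficient with the table about 0.5 to 0.75. Origin at the centre of its underside; it stands on the table, in front of the open end of the rack, somewhat turned and in line with neither lane. At yaw equal to the rack's its x points down the lanes
- rack: a rack with two parallel lanes side by side on the table. Origin on the table at the rack's centre; its x runs along the lanes from the open end to the end stop, its y across them. The open end is at x = -130 mm (a yellow strip on the table, flush, crosses it just outside), the face of the end stop at x = +130 mm; the lanes' centre lines at y = -67 and +67 mm; each lane is 124 mm wide between its rails. The lane floor is the table itself, no step
- rails: the rack's three aluminium guide rails, 260 mm long, 10 mm wide and 25 mm tall, fixed; same origin and axes as the rack; their centre lines at y = -134, 0 and +134 mm
- stop: the rack's grey end stop, fixed, a bar 35 mm tall and 12 mm thick across the closed end of both lanes; same origin and axes as the rack (its face towards the lanes is at x = +130 mm). The box may touch it
- pad: flat green patch (116 x 90 mm, 1 mm, no obstacle) on the table at the closed end of the FREE lane; origin at its centre, 68 mm towards the stop from the rack's centre and 67 mm to one side (either), axes as the rack's
- stored_box: box of the same size with a RED lid that already stands at the closed end of the other lane; origin at the centre of its underside. It stays where it is
- jar_a: closed jar with a red cap, 54 mm across, 60 mm tall; origin at the centre of its underside. A bystander, standing beyond the end stop
- jar_b: closed jar with a red cap, 54 mm across, 60 mm tall; origin at the centre of its underside. A bystander, beside the outer rail on the far side of the rack, near its open end
- jar_c: closed jar with a red cap, 54 mm across, 60 mm tall; origin at the centre of its underside. A bystander, on the near side of the closed end of the rack
- bottle_a: clear bottle with a white cap, 56 mm across, 120 mm tall; origin at the centre of its underside. A bystander
- bottle_b: amber bottle with a white cap, 56 mm across, 120 mm tall; origin at the centre of its underside. A bystander
- flask: conical glass flask, 76 mm across its foot, 118 mm tall; origin at the centre of its underside. A bystander
Things that resemble listed ones, but are neither listed nor needed, are in the scene too. What is shaped like the kit_box but orange or pink is not meant.

How it is judged (in metres and radians):
On the way:
1. the nose of the box goes in at the open end of the free lane (x of kit_box in the frame of rack above -0.185 m and y of kit_box in the frame of pad between -0.015 and 0.015 m and angle between the x axis of kit_box and the x axis of rack, either way round below 0.12 rad).
At the end, for the whole second after the job is handed in: The blue-lidded box stands flat and at rest in the free lane, its front within 8 mm of the end stop, within 15 mm of the lane's centre line and 7 degrees of its direction (x of kit_box in the frame of rack above 0.062 m and height (world z) of kit_box below 0.004 m and angle between kit_box's own z axis and vertical below 0.05 rad and linear speed of kit_box below 0.02 m/s and y of kit_box in the frame of pad between -0.015 and 0.015 m and angle between the x axis of kit_box and the x axis of rack, either way round below 0.12 rad); the robot touches nothing.
It fails at once if the box touches a guide rail (contact force between kit_box and rails above 0.3 N).
It fails at once if the robot touches a guide rail (contact force between any of the fingers, the arm and rails above 0.3 N).
It fails at once if the box is lifted off the table or tipped (height (world z) of kit_box above 0.008 m or angle between kit_box's own z axis and vertical above 0.15 rad).
It fails at once if the stored box is shifted (distance of stored_box from where it was at the start of the episode above 0.008 m).
It fails at once if a bystander is disturbed (distance of any of jar_a, jar_b, jar_c, bottle_a, bottle_b, flask from where it was at the start of the episode above 0.012 m or angle between any of jar_a, jar_b, jar_c, bottle_a, bottle_b, flask's own z axis and vertical above 0.3 rad).
It also fails if it takes over 64 s, if anything falls off the work surface, if the arm or the gripper's body presses on something with over 40 N, if the wrist force passes 120 N, or if a joint passes its speed limit or range.

ROBOT

A 6-joint arm with a two-finger parallel gripper is mounted at the origin on the work surface. World frame = base frame: x ahead of the robot, y to its left, z up, the work surface at z = 0. Lengths are in mm, angles in rad, forces in N, time in s.
With the tool pointing down it reaches from about 300 to 775 mm from the base axis. Payload 14.6 kg.
Tool frame: the origin (TCP) lies at the very end of the fingers, on their centre line; the grasp point (between the pads) lies 19 mm behind it; z points along the fingers, y is the line along which they close (so a half turn about z gives the same grasp; the last joint's range is limited). The gripper opens to 94 mm and grips with 3 to 60 N. Pads are 16 mm wide; open, the fingers measure 119 mm over their backs; the gripper's body (75 mm by 177 mm) begins 78 mm behind the grasp point.
Start: joints at [-1.269, 0.3, 1.521, -0, 1.321, -0.067], TCP at [198.265, -513.011, 205.446] pointing down, gripper open.
Joint ranges: [-3.03, 3.03], [-0.79, 2.21], [0.23, 2.52], [-1.04, 4.18], [0, 3.07], [-2.55, 2.55]. Speed limits (rad/s): [2.22, 2.22, 2.57, 3.14, 3.14, 3.14].

INTERFACE

Orientations are given as [roll, pitch, yaw] about the fixed x, y, z axes, in that order (R = Rz(yaw) Ry(pitch) Rx(roll)).
In Python, from cell import manip, camera, get_calibration gives the robot as it stands. The module is installed in compiled form; this text tells all that it offers.
- The arm moves only by the tool jog_arm, never from a script. Its argument "plan" is one flat list of numbers, 6 for each row, row after row: the shift along the world's x, y, z in m, then the turn, a rotation vector about the world's x, y, z in degrees. A call has 1 to 20 rows; each row is the pose to reach, as a shift and turn from the pose commanded when the call began; what a row does not reach only later rows make up. A row lasts 1/10 s, in which the tool goes at most 50 mm and 8.59 degrees, less where a joint would pass 70% of its speed; a pose out of reach is approached as far as the arm can. A call with a gripper value outside its range is refused whole. "claw" is the finger opening in m, from 0 to 0.094, set as the call begins (left out, the last holds). The fingers move at their own pace and stop on an object; "force" is the grip in N (left out, the last holds). Time passes only in rows, so rows that repeat a pose let the fingers close. It gives the time, the measured TCP pose, the force, the opening and the grip force at its end, in the units of the state.
- manip.read_state(): the state, without advancing time (a new reading comes with each control period).
- camera(name): name is "scene" or "top"; returns (picture, depth): 384x512x3 uint8, red, green, blue; 384x512 float32, mm along the optical axis (not along the pixel's ray), 0 where there is no reading.
- get_calibration(name): a dict with "fx", "fy", "cx", "cy" (pixels), "k1" (the pictures are not rectified: a ray, as slopes to the right and down, at radius r is drawn at 1 + k1 r^2 times it, then the intrinsics apply), "origin" and "attitude" of the camera in the world. Camera axes: x right, y down, z forward; pixel columns grow to the right and rows downward; lengths in mm; the calibration is good to about 2 mm. A picture is of the moment at which its call begins. get_calibration takes no time and is no camera call.
- manip.sign_off(): hands the job in; it is judged then, once.
The state is a dict: "clock": time; "joints": joint angles; "qd": joint speeds; "effort": joint torques, N m; "eef_pos": TCP position; "eef_rot": TCP orientation; "wrist_force": force on the tool from outside, world axes, zero at the start; "moment": the same for the moment, N m; "finger_gap": finger opening in mm; "finger_force": force on a finger pad.
Only numpy, scipy, OpenCV 4.12 (cv2) and the standard library are available. Lean on these libraries where they do the work, as an engineer would, in place of code of your own. Each camera call takes 0.05 s, during which the arm holds its last target. There are 200 camera calls.

## Working session

There is one attempt and no reset: what is moved stays moved. The work goes in short steps, Python scripts to look and compute and a tool call to move; the robot and the scene stay as the last step left them, time stands still between calls to the robot, and variables do not carry over. Pictures are saved under pics/ and viewed, at most 10 in all, crops included, and the job is handed in when it is done.

Besides the shell and the picture viewer there is one more tool, called after ">>>" by a JSON object that holds its "api" and its "payload", one argument or row to a line. jog_arm: Moves the arm, as the interface text tells. Its arguments: {"type":"object","properties":{"plan":{"type":"array"},"claw":{"type":"number"},"force":{"type":"number"}},"required":["plan"]}

```bash
mkdir -p pics; cat > h.py <<'E'
import numpy as np, cv2
from cell import manip, camera, get_calibration
def shot(n):
    im,d=camera(n); return im,d,get_calibration(n)
def rot(c):
    from scipy.spatial.transform import Rotation as R
    a=np.array(c["attitude"],float)
    if a.shape==(3,3): return a
    return R.from_euler('xyz',a).as_matrix() if a.size==3 else R.from_quat(a).as_matrix()
def rays(c,uv):
    uv=np.asarray(uv,float).reshape(-1,2)
    K=np.array([[c["fx"],0,c["cx"]],[0,c["fy"],c["cy"]],[0,0,1.]])
    return cv2.undistortPoints(uv[:,None],K,np.array([c["k1"],0,0,0.]))[:,0]
def plane(c,uv,z):
    s=rays(c,uv); v=np.c_[s,np.ones(len(s))]@rot(c).T; o=np.array(c["origin"],float)
    return o+v*((z-o[2])/v[:,2])[:,None]
def depthpts(c,uv,d):
    s=rays(c,uv); uv=np.asarray(uv,int).reshape(-1,2); z=d[uv[:,1],uv[:,0]]
    return np.array(c["origin"])+(np.c_[s,np.ones(len(s))]*z[:,None])@rot(c).T
E
python3 - <<'E'
from h import *
for n in("top","scene"):
    im,d,c=shot(n); print(n,c); np.savez(f"{n}0.npz",im=im,d=d)
    cv2.imwrite(f"pics/{n}0.png",cv2.resize(im[:,:,::-1],(800,600),interpolation=cv2.INTER_CUBIC))
print(manip.read_state())
E
```

```text
top {'fx': 493.97881171658554, 'fy': 493.97881171658554, 'cx': 254.57154203775323, 'cy': 197.2403914147178, 'k1': -0.1966809750243618, 'origin': array([ 373.28483454,   55.42971734, 1491.90595627]), 'attitude': array([-3.01728519,  0.00814559, -1.54791241])}
scene {'fx': 458.7184394583844, 'fy': 458.7184394583844, 'cx': 251.87598079244307, 'cy': 191.02364181868177, 'k1': -0.16293680210061673, 'origin': array([1212.42559282, -146.96587025,  890.13426249]), 'attitude': array([-2.45368223,  0.01836492,  1.24188902])}
{'clock': 0.1, 'joints': array([-1.26858557e+00,  3.00411983e-01,  1.52153090e+00,  1.30564262e-05,
        1.32073494e+00, -6.65907861e-02]), 'qd': array([-8.00422969e-05,  8.70794045e-05, -2.16801984e-03, -1.89782862e-04,
       -6.03701745e-04,  7.80507752e-05]), 'effort': array([ 5.19941077e-04, -5.32648730e+01, -3.53286338e+01,  7.09338533e-02,
        2.34735967e-02, -7.32898320e-05]), 'eef_pos': array([ 198.20432153, -512.77652359,  204.93999583]), 'eef_rot': array([-3.14051073e+00, -8.48277165e-05,  3.68798254e-01]), 'wrist_force': array([-0.00406329,  0.04820515, -1.23345321]), 'moment': array([-0.01971059, -0.01395559,  0.05442385]), 'finger_force': 0.0, 'finger_gap': 93.83913930107215}
```

View pics/top0.png

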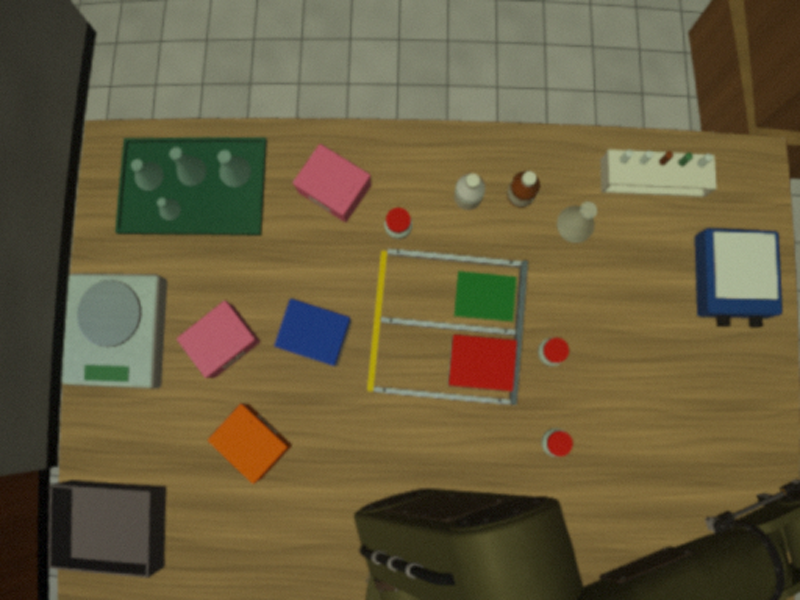

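View pics/scene0.png

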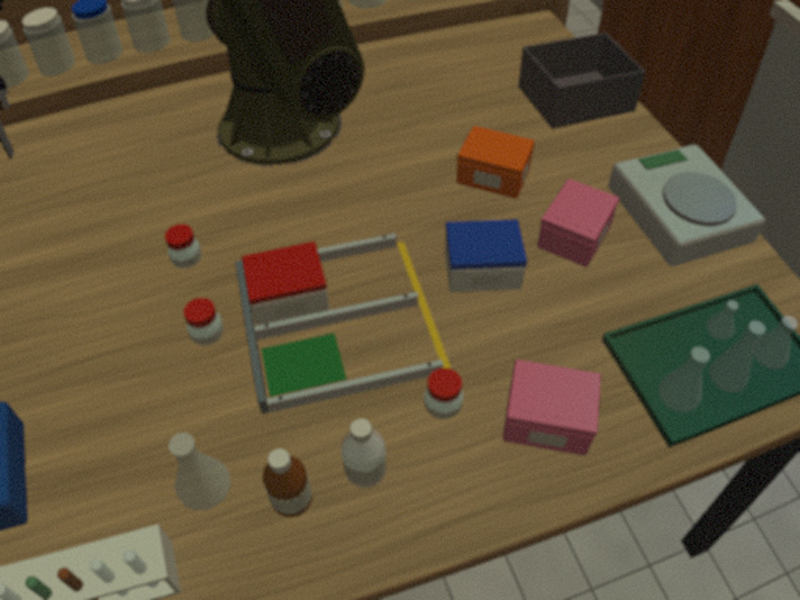

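The top view shows the blue lid at about (313,331) of 800x600. The rack's free lane, with the green patch, is at (486,296), and the red lid is at (484,362). The yellow strip runs from (383,252) to (372,388). Candidates for the box: the blue lid at (313,331), the blue instrument with a white plate at (740,272), pink boxes at (332,182) and (217,340), and an orange box at (249,442). Only the first is a plain box with a blue lid in front of the yellow strip. I'll measure it and confirm it in a crop.

```bash
cat > meas.py <<'E'
from h import *
def blob(im,lo,hi,roi=None,k=1):
    hsv=cv2.cvtColor(im,cv2.COLOR_RGB2HSV); m=cv2.inRange(hsv,lo,hi)
    if roi: 
        z=np.zeros_like(m); x0,y0,x1,y1=roi; z[y0:y1,x0:x1]=255; m&=z
    cs=sorted(cv2.findContours(m,0,cv2.CHAIN_APPROX_NONE)[0],key=cv2.contourArea)[::-1]
    return cs[:k]
def rect(c,con,z):
    P=plane(c,con.reshape(-1,2),z)[:,:2].astype(np.float32)
    r=cv2.minAreaRect(P); (x,y),(w,h),a=r
    if w<h: w,h,a=h,w,a+90
    return np.round([x,y,w,h,(a+90)%180-90],1)   # centre, long, short, yaw of long axis
BLUE=((105,120,40),(125,255,255)); GREEN=((50,120,40),(75,255,255)); RED=((0,180,90),(4,255,255)); YEL=((24,170,110),(34,255,255))
E
python3 - <<'E'
from meas import *
for n in("top","scene"):
    f=np.load(f"{n}0.npz"); im,d=f["im"],f["d"]; c=get_calibration(n)
    roi=None if n=="scene" else (150,150,350,265)
    for nm,(lo,hi),z,k in(("blue",BLUE,70,2),("green",GREEN,1,2),("yel",YEL,0,1),("red",RED,70,5),("pink",((165,60,60),(178,255,255)),70,2),("orange",((6,190,120),(14,255,255)),70,1)):
        for con in blob(im,lo,hi,roi if nm not in("red","pink","orange") else None,k):
            if cv2.contourArea(con)<80: continue
            ctr=con.reshape(-1,2).mean(0); dp=depthpts(c,[ctr],d)[0]
            print(n,nm,ctr.round(),cv2.contourArea(con),rect(c,con,z if cv2.contourArea(con)>700 or nm!="red" else 60),"depthpt",dp.round())
im=np.load("top0.npz")["im"]; cv2.imwrite("pics/crop.png",cv2.resize(im[150:270,160:350,::-1],None,fx=4,fy=4,interpolation=cv2.INTER_CUBIC))
E
```

```text
top blue [200. 212.] 1196.0 [504.1 229.6 116.9  91.6  73.5] depthpt [504. 229.  72.]
top green [310. 189.] 964.5 [588.1 -97.4 112.6  86.2  85.8] depthpt [588. -98.  -1.]
top yel [241. 205.] 329.5 [536.2 112.9 277.2  14.6  -4.3] depthpt [536. 113.  -1.]
top red [309. 232.] 1206.0 [454.  -87.1 116.9  91.8  85.9] depthpt [453. -87.  74.]
top red [358. 283.] 158.0 [ 306.7 -232.7   41.4   41.3   45.2] depthpt [ 307. -232.   63.]
top red [355. 224.] 152.0 [ 481.  -225.6   42.1   41.4  -44.7] depthpt [ 481. -226.   59.]
top red [254. 141.] 145.0 [721.8  75.3  39.7  38.7   1.2] depthpt [723.  75.  55.]
top pink [139. 217.] 1187.0 [484.9 409.1 117.1  99.1 -49.9] depthpt [484. 407.  71.]
top pink [213. 116.] 1135.0 [792.7 204.  121.9  98.   58.1] depthpt [789. 201.  76.]
top orange [157. 284.] 1265.5 [293.5 344.8 119.4  94.8  48.7] depthpt [293. 347.  65.]
scene blue [310. 156.] 1243.5 [510.2 229.1 116.6  97.8  73.5] depthpt [510. 229.  68.]
scene blue [  6. 302.] 959.0 [ 659.6 -513.6  192.4   34.7   -0.9] depthpt [ 674. -520.   60.]
scene green [193. 233.] 1353.5 [588.5 -96.4 112.6  85.9  85.8] depthpt [591. -97.   3.]
scene green [430. 224.] 854.5 [754.6 466.5 226.9  92.9 -83.1] depthpt [761. 440.   8.]
scene yel [271. 195.] 212.0 [531.  114.6 264.7  11.3  -4. ] depthpt [541. 114.  -0.]
scene red [181. 173.] 1277.0 [457.6 -86.5 115.6  93.5  85.3] depthpt [460. -87.  71.]
scene red [284. 245.] 260.0 [724.9  76.   43.2  42.9 -19.7] depthpt [726.  76.  59.]
scene red [127. 199.] 187.5 [ 483.8 -225.4   44.3   41.5    1. ] depthpt [ 484. -225.   59.]
scene red [114. 150.] 137.0 [ 310.  -234.    44.7   40.4   10. ] depthpt [ 309. -233.   59.]
scene pink [351. 263.] 2423.0 [814.5 196.6 126.4 117.6 -31.9] depthpt [820. 187.  70.]
scene pink [369. 143.] 1561.0 [511.3 393.7 175.   98.8 -49.6] depthpt [522. 388.  72.]
scene orange [318.  94.] 801.0 [296.6 346.3 118.2  94.   49.5] depthpt [299. 346.  70.]
```

View pics/crop.png

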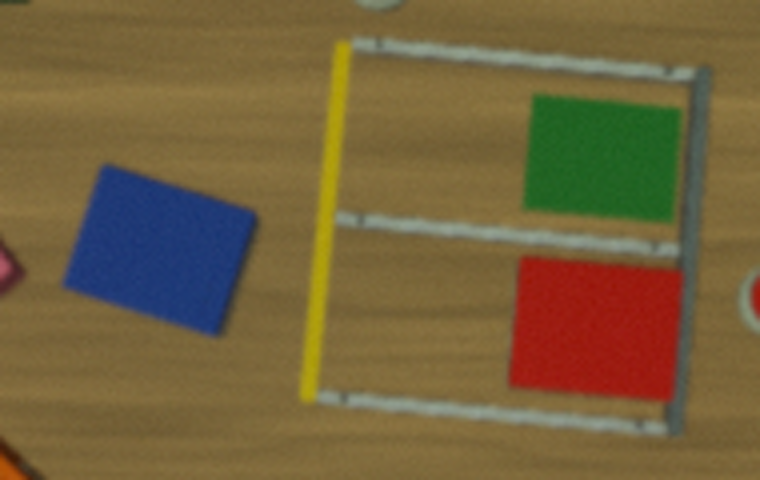

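The crop confirms it: a plain blue lid 117x92 mm at top height 70, in front of the yellow strip and turned about 12° from the rack. The free lane is the +x (far) one. Rack yaw is -94.2° with its origin at (526,-24). The box is at (507,229), which is rack x -251, y -38. Plan: push it sideways with two spread fingers while turning it 12°, then push it down the lane from behind.

>>> {"api": "jog_arm", "payload": {
  "plan": [0.23,0.766,0,0,0,142.4,0.23,0.766,0,0,0,142.4,0.23,0.766,0,0,0,142.4,0.23,0.766,0,0,0,142.4,0.23,0.766,0,0,0,142.4,0.23,0.766,0,0,0,142.4,0.23,0.766,0,0,0,142.4,0.23,0.766,0,0,0,142.4,0.23,0.766,0,0,0,142.4,0.23,0.766,0,0,0,142.4,0.23,0.766,0,0,0,142.4,0.23,0.766,0,0,0,142.4,0.23,0.766,0,0,0,142.4,0.23,0.766,0,0,0,142.4,0.23,0.766,0,0,0,142.4,0.23,0.766,0,0,0,142.4,0.23,0.766,0,0,0,142.4,0.23,0.766,0,0,0,142.4,0.23,0.766,0,0,0,142.4,0.23,0.766,0,0,0,142.4],
  "claw": 0.07
}}

```text
clock: 2.1
eef_pos: [428.3, 252.2, 205.7]
eef_rot: [3.141, 0.0, 2.851]
wrist_force: [0.3, -0.4, -0.1]
finger_gap: 69.8
finger_force: 0.0
```

>>> {"api": "jog_arm", "payload": {
  "plan": [0,0,-0.05,0,0,0,0,0,-0.1,0,0,0,0,0,-0.14,0,0,0,0,0,-0.17,0,0,0,0,0,-0.19,0,0,0,0,0,-0.19,0,0,0]
}}

```text
clock: 2.7
eef_pos: [427.2, 251.7, 13.6]
eef_rot: [-3.139, -0.003, 2.852]
wrist_force: [-0.5, 0.1, 0.2]
finger_gap: 70.0
finger_force: 0.0
```

```bash
python3 - <<'E'
from meas import *
for n in("top","scene"):
    im,d,c=shot(n); cv2.imwrite(f"pics/{n}1.png",im[:,:,::-1])
    con=blob(im,*BLUE,(150,100,350,265),1)[0]; print(n,rect(c,con,70))
    if n=="scene": cv2.imwrite("pics/s1.png",cv2.resize(im[90:250,200:400,::-1],(800,640))[:600])
E
```

```text
top [504.4 229.4 116.9  90.7  73.6]
scene [509.5 229.3 116.8  97.9  73.2]
```

View pics/s1.png

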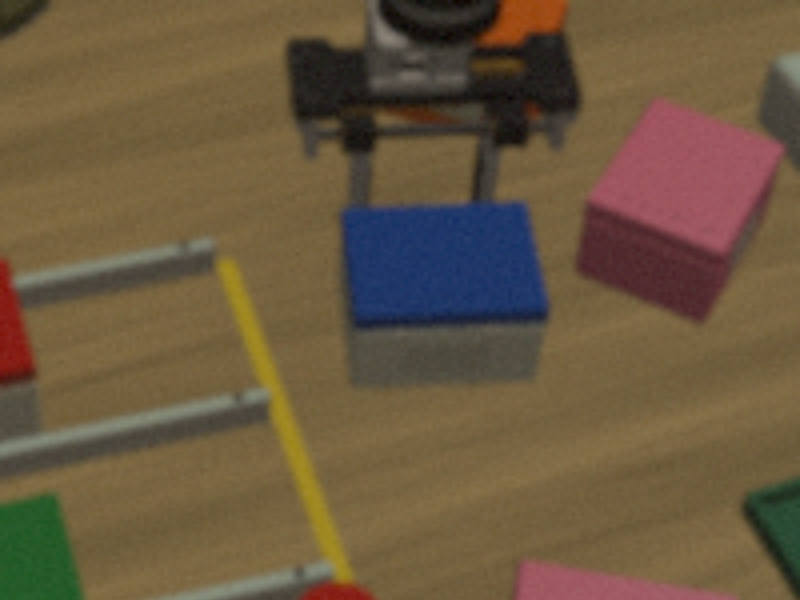

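>>> {"api": "jog_arm", "payload": {
  "plan": [0.005,-0.0015,0,0,0,0,0.01,-0.003,0,0,0,0,0.015,-0.0045,0,0,0,0,0.019,-0.006,0,0,0,0,0.022,-0.0067,0,0,0,0,0.025,-0.0075,0,0,0,0,0.03,-0.009,0,0,0,0.7,0.0355,-0.011,0,0,0,1.4,0.041,-0.0127,0,0,0,2.1,0.0465,-0.0144,0,0,0,2.8,0.052,-0.0161,0,0,0,3.5,0.0577,-0.0178,0,0,0,4.1,0.0577,-0.0178,0,0,0,4.1]
}}

```text
clock: 4.1
eef_pos: [486.3, 235.1, 15.5]
eef_rot: [-3.142, -0.0, 2.926]
wrist_force: [-0.7, 0.4, -0.4]
finger_gap: 69.8
finger_force: 0.0
```

```bash
cat > look.py <<'E'
from meas import *
O=np.array([526.2,-24.3]); a=np.radians(-94.2); M=np.array([[np.cos(a),np.sin(a)],[-np.sin(a),np.cos(a)]])
rs=[]
for n in("top","scene"):
    im,d,c=shot(n)
    con=blob(im,*BLUE,(150,60,350,265) if n=="top" else (130,60,400,330),1)[0]; rs.append(rect(c,con,70)); print(n,rs[-1],[tuple(p) for p in [con.reshape(-1,2).min(0),con.reshape(-1,2).max(0)]])
    cv2.imwrite(f"pics/{n}_last.png",cv2.resize(im[:,:,::-1],(800,600)))
m=np.mean(rs,0); print("mean",m.round(1),"rack xy",(M@(m[:2]-O)).round(1),"rel yaw",round(m[4]-85.8,1))
s=manip.read_state(); print(s["clock"],s["eef_pos"].round(1),np.degrees(s["eef_rot"]).round(1),"tcp rack",(M@(s["eef_pos"][:2]-O)).round(1),s["wrist_force"].round(1))
E
python3 look.py
```

```text
top [555.5 219.5 116.4  65.3  77.6] [(np.int32(184), np.int32(180)), (np.int32(225), np.int32(209))]
scene [547.4 221.8 117.2  98.4  77.5] [(np.int32(288), np.int32(151)), (np.int32(340), np.int32(184))]
mean [551.4 220.6 116.8  81.8  77.6] rack xy [-246.1    7.2] rel yaw -8.2
4.2 [486.  235.1  15.4] [-180.     0.   167.6] tcp rack [-255.8  -59.1] [-1.   0.4  0.4]
```

>>> {"api": "jog_arm", "payload": {
  "plan": [0.004,-0.0012,0,0,0,0.5,0.01,-0.003,0,0,0,1.2,0.016,-0.005,0,0,0,1.9,0.022,-0.0068,0,0,0,2.7,0.028,-0.0087,0,0,0,3.4,0.034,-0.0105,0,0,0,4.1,0.04,-0.0125,0,0,0,5,0.046,-0.0145,0,0,0,5.8,0.051,-0.0162,0,0,0,6.5,0.056,-0.0178,0,0,0,7.1,0.06,-0.019,0,0,0,7.6,0.063,-0.02,0,0,0,8,0.065,-0.0207,0,0,0,8.2,0.065,-0.0207,0,0,0,8.2]
}}

```text
clock: 5.6
eef_pos: [551.4, 214.4, 15.5]
eef_rot: [3.142, 0.001, 3.069]
wrist_force: [0.1, 0.3, -0.7]
finger_gap: 69.9
finger_force: 0.2
```

```bash
python3 look.py
```

```text
top [624.3 208.4 117.   60.2  85.3] [(np.int32(189), np.int32(160)), (np.int32(228), np.int32(183))]
scene [611.4 209.6 117.2  99.6  85.8] [(np.int32(292), np.int32(169)), (np.int32(349), np.int32(208))]
mean [617.8 209.  117.1  79.9  85.6] rack xy [-239.4   74.3] rel yaw -0.2
5.7 [551.3 214.6  15.7] [1.800e+02 1.000e-01 1.758e+02] tcp rack [-240.1    7.6] [-0.   0.7  0.3]
```

>>> {"api": "jog_arm", "payload": {
  "plan": [-0.015,0.001,0,0,0,0,-0.03,0.002,0,0,0,0,-0.03,0.002,0.05,0,0,0,-0.03,0.002,0.1,0,0,0,-0.03,0.002,0.15,0,0,-8,-0.03,0.002,0.15,0,0,-16,-0.02,0.03,0.15,0,0,-24,0.0,0.05,0.15,0,0,-32,0.02,0.08,0.15,0,0,-40,0.04,0.095,0.15,0,0,-48,0.067,0.1,0.15,0,0,-56,0.067,0.1,0.15,0,0,-64,0.067,0.1,0.15,0,0,-72,0.067,0.1,0.15,0,0,-80,0.067,0.1,0.15,0,0,-88,0.067,0.1,0.15,0,0,-90,0.067,0.1,0.15,0,0,-90],
  "claw": 0.05
}}

```text
clock: 7.4
eef_pos: [618.1, 314.6, 165.7]
eef_rot: [3.141, -0.0, 1.498]
wrist_force: [-1.2, 0.9, 0.2]
finger_gap: 49.8
finger_force: 0.0
```

```bash
python3 look.py
```

```text
top [607.6 210.5 118.7  93.4  85.8] [(np.int32(187), np.int32(160)), (np.int32(228), np.int32(194))]
scene [613.2 209.3 116.9  96.3  85.5] [(np.int32(292), np.int32(169)), (np.int32(349), np.int32(208))]
mean [610.4 209.9 117.8  94.8  85.6] rack xy [-239.7   66.8] rel yaw -0.1
7.5 [618.  314.5 165.6] [180.   -0.   85.9] tcp rack [-344.6   66.8] [ 0.  -0.4  0.3]
```

View pics/scene_last.png

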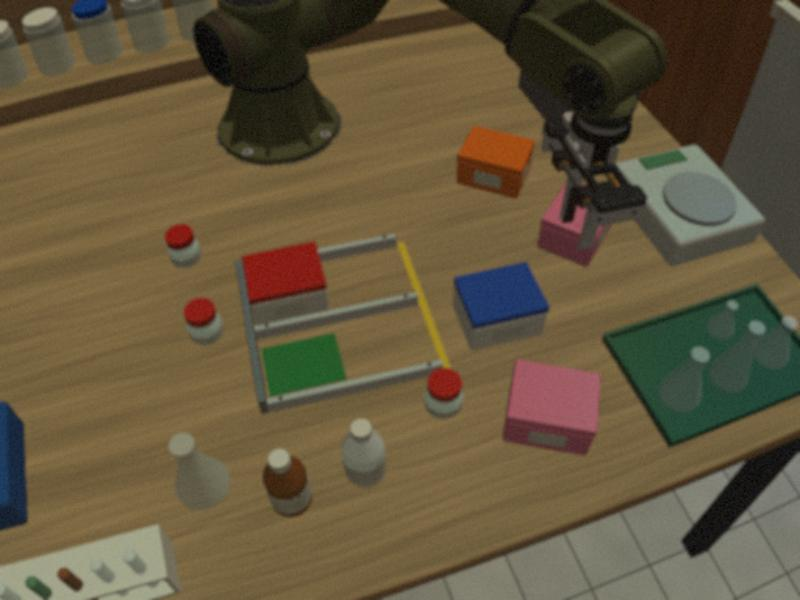

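View pics/top_last.png

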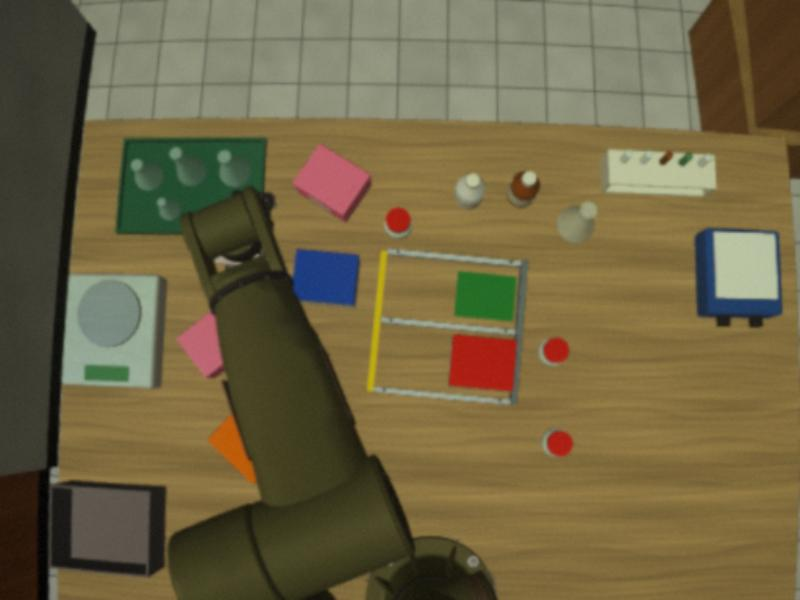

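The scene view shows the box at (500,305) and the gripper behind it at (600,215), with everything else undisturbed. In the top view the blue lid at (326,277) is parallel to the lane and in line with the green patch at (486,296). Box is at rack y ≈ 67 with relative yaw about 0. Next: descend and push down the lane.

>>> {"api": "jog_arm", "payload": {
  "plan": [0,0,-0.05,0,0,0,0,0,-0.1,0,0,0,0,0,-0.13,0,0,0,0,0,-0.15,0,0,0,0,0,-0.15,0,0,0,-0.0007,-0.01,-0.15,0,0,0,-0.0015,-0.02,-0.15,0,0,0,-0.002,-0.026,-0.15,0,0,0,-0.0023,-0.031,-0.15,0,0,0,-0.0026,-0.036,-0.15,0,0,0,-0.003,-0.041,-0.15,0,0,0,-0.0035,-0.048,-0.15,0,0,0,-0.004,-0.055,-0.15,0,0,0,-0.0046,-0.063,-0.15,0,0,0,-0.0052,-0.071,-0.15,0,0,0,-0.0058,-0.079,-0.15,0,0,0,-0.0064,-0.087,-0.15,0,0,0,-0.0068,-0.093,-0.15,0,0,0,-0.007,-0.096,-0.15,0,0,0,-0.007,-0.096,-0.15,0,0,0]
}}

```text
clock: 9.5
eef_pos: [611.4, 218.5, 16.3]
eef_rot: [3.14, -0.001, 1.498]
wrist_force: [0.3, 0.3, 1.3]
finger_gap: 50.0
finger_force: 0.9
```

```bash
python3 look.py
```

```text
top [601.9 130.6  93.1  83.5  -4.2] [(np.int32(222), np.int32(163)), (np.int32(250), np.int32(196))]
scene [609.2 147.6 119.   95.9  85.4] [(np.int32(266), np.int32(174)), (np.int32(322), np.int32(214))]
mean [605.6 139.1 106.   89.7  40.6] rack xy [-168.8   67.2] rel yaw -45.2
9.6 [611.1 218.5  15.8] [180.   -0.   85.8] tcp rack [-248.4   66.9] [1.9 1.7 1.4]
```

>>> {"api": "jog_arm", "payload": {
  "plan": [-0.0003,-0.004,0,0,0,0,-0.0009,-0.012,0,0,0,0,-0.0015,-0.021,0,0,0,0,-0.0022,-0.03,0,0,0,0,-0.0029,-0.04,0,0,0,0,-0.0037,-0.05,0,0,0,0,-0.0044,-0.06,0,0,0,0,-0.0051,-0.07,0,0,0,0,-0.0059,-0.08,0,0,0,0,-0.0066,-0.09,0,0,0,0,-0.0073,-0.1,0,0,0,0,-0.0081,-0.11,0,0,0,0,-0.0088,-0.12,0,0,0,0,-0.0096,-0.13,0,0,0,0,-0.0103,-0.14,0,0,0,0,-0.0109,-0.149,0,0,0,0,-0.0115,-0.157,0,0,0,0,-0.012,-0.163,0,0,0,0,-0.0122,-0.166,0,0,0,0,-0.0122,-0.166,0,0,0,0]
}}

```text
clock: 11.6
eef_pos: [598.7, 52.2, 15.5]
eef_rot: [3.142, 0.0, 1.498]
wrist_force: [0.3, 0.4, 0.9]
finger_gap: 50.0
finger_force: 0.1
```

```bash
python3 look.py
```

```text
top [ 5.893e+02 -5.010e+01  9.420e+01  5.560e+01  5.000e-01] [(np.int32(287), np.int32(169)), (np.int32(306), np.int32(201))]
scene [596.3 -22.7 109.3  97.3  85.3] [(np.int32(196), np.int32(189)), (np.int32(247), np.int32(230))]
mean [592.8 -36.4 101.8  76.4  42.9] rack xy [ 7.2 67.3] rel yaw -42.9
11.7 [598.5  52.3  15.2] [-180.     0.    85.8] tcp rack [-81.7  66.5] [ 0.3  0.1 -0.3]
```

View pics/scene_last.png

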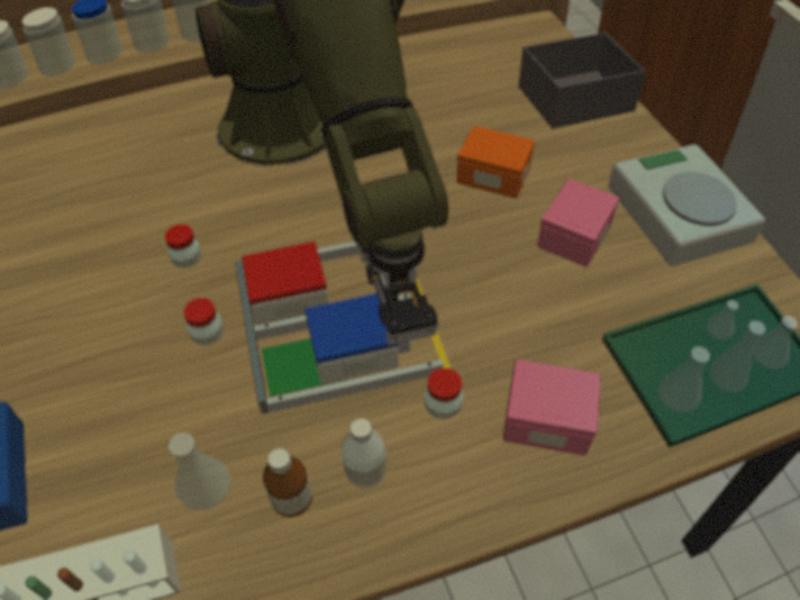

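The box at (345,325) sits mid-lane with about equal gaps to both rails. Continuing to near the stop.

>>> {"api": "jog_arm", "payload": {
  "plan": [-0.0003,-0.004,0,0,0,0,-0.0008,-0.011,0,0,0,0,-0.0014,-0.019,0,0,0,0,-0.002,-0.027,0,0,0,0,-0.0026,-0.035,0,0,0,0,-0.0032,-0.043,0,0,0,0,-0.0037,-0.051,0,0,0,0,-0.0042,-0.058,0,0,0,0,-0.0047,-0.064,0,0,0,0,-0.005,-0.069,0,0,0,0,-0.0053,-0.073,0,0,0,0,-0.0055,-0.075,0,0,0,0,-0.0056,-0.077,0,0,0,0,-0.0056,-0.077,0,0,0,0]
}}

```text
clock: 13.1
eef_pos: [593.2, -24.8, 15.5]
eef_rot: [3.141, 0.0, 1.498]
wrist_force: [-0.5, 0.2, 0.5]
finger_gap: 50.1
finger_force: 0.0
```

```bash
python3 look.py
```

```text
top [ 582.9 -132.1   93.5   45.4   -4. ] [(np.int32(316), np.int32(172)), (np.int32(333), np.int32(204))]
scene [ 590.2 -102.   103.4   97.9   86.2] [(np.int32(163), np.int32(196)), (np.int32(211), np.int32(238))]
mean [ 586.6 -117.    98.4   71.6   41.1] rack xy [88.1 67. ] rel yaw -44.7
13.2 [593.3 -24.7  15.6] [180.    0.   85.8] tcp rack [-4.5 67. ] [1.2 0.4 1.1]
```

Not in contact yet. Creep to the stop in 1 mm steps.

>>> {"api": "jog_arm", "payload": {
  "plan": [0,-0.001,0,0,0,0,-0.0001,-0.002,0,0,0,0,-0.0002,-0.003,0,0,0,0,-0.0003,-0.004,0,0,0,0,-0.0003,-0.004,0,0,0,0]
}}

```text
clock: 13.7
eef_pos: [593.1, -28.0, 15.6]
eef_rot: [3.141, -0.001, 1.498]
wrist_force: [1.1, 8.2, 1.9]
finger_gap: 50.1
finger_force: 4.0
```

>>> {"api": "jog_arm", "payload": {
  "plan": [0,-0.001,0,0,0,0,-0.0001,-0.0015,0,0,0,0,-0.0001,-0.0015,0,0,0,0]
}}

```text
clock: 14.0
eef_pos: [593.1, -28.0, 15.7]
eef_rot: [3.141, -0.003, 1.498]
wrist_force: [1.4, 18.8, 2.4]
finger_gap: 49.9
finger_force: 9.5
```

Against the stop: force rose to 19 N with no further motion. Backing off, rising and moving clear.

>>> {"api": "jog_arm", "payload": {
  "plan": [0.0004,0.005,0,0,0,0,0.001,0.015,0,0,0,0,0.002,0.03,0,0,0,0,0.003,0.04,0,0,0,0,0.003,0.04,0.05,0,0,0,0.003,0.04,0.1,0,0,0,0.003,0.04,0.15,0,0,0,0.003,0.04,0.2,0,0,0,-0.05,0.04,0.22,0,0,0,-0.08,0.08,0.22,0,0,0,-0.1,0.13,0.22,0,0,0,-0.12,0.18,0.22,0,0,0,-0.14,0.22,0.22,0,0,0,-0.16,0.26,0.22,0,0,0,-0.16,0.28,0.22,0,0,0,-0.16,0.28,0.22,0,0,0,-0.16,0.28,0.22,0,0,0]
}}

```text
clock: 15.7
eef_pos: [432.6, 250.1, 235.3]
eef_rot: [-3.141, 0.0, 1.499]
wrist_force: [0.0, -0.3, -0.4]
finger_gap: 50.1
finger_force: 0.0
```

```bash
python3 look.py
```

```text
top [585.3 -99.  118.2  93.1  85.6] [(np.int32(292), np.int32(170)), (np.int32(334), np.int32(204))]
scene [590.6 -98.6 117.2  97.9  86.1] [(np.int32(161), np.int32(195)), (np.int32(218), np.int32(239))]
mean [588.  -98.8 117.7  95.5  85.8] rack xy [69.8 67. ] rel yaw 0.0
15.8 [433.  249.3 235.4] [-180.     0.    85.8] tcp rack [-266. -113.] [ 0.3 -0.2  0.3]
```

View pics/top_last.png

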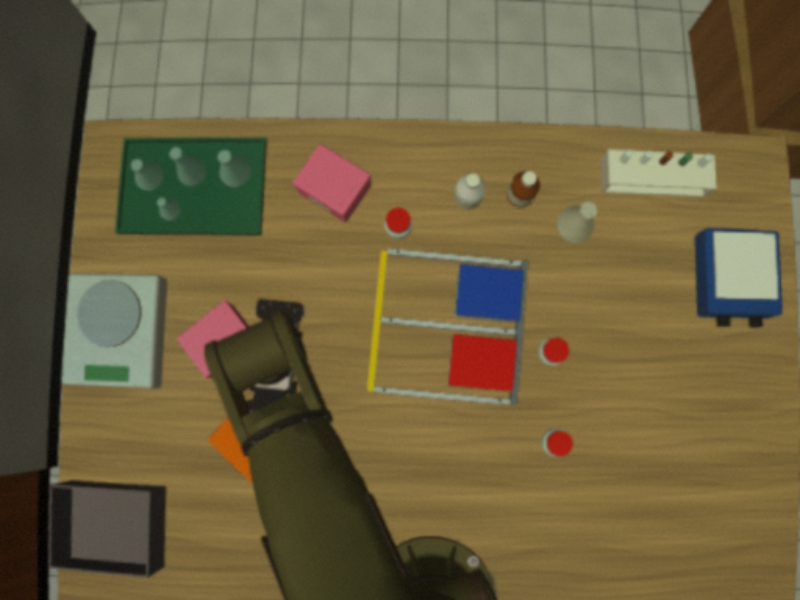

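The blue lid at (491,292) sits home against the stop in the free lane, at rack (69.8, 67.0) with yaw 0. Everything else is in place and the arm is clear.

```bash
python3 -c "from cell import manip; print(manip.sign_off())"
```

```text
the job is handed in; nothing more can be done
None
```

I pushed the blue-lidded box into the free lane and up against the end stop, measured centred and straight in the lane, with the arm clear and the job handed in at about 16 s; the sign-off returned no verdict.

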